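# Reopen the stain-remover station of the coin laundry

## Task

Get the stain-remover station ready for guests: swing the folding wire frame of the rack up until it snaps open, push the pulled-up cap of every stain-remover bottle fully down, and stand all the bottles upright in the rack's tray. Only when the last bottle is in the tray, fold the closed-notice down flat until it snaps shut. Do not shift the other things on the counter.

Things in the scene. Friction and masses are not known exactly. Their poses are not given: they have to be found in the camera images.
- rack: White steel tray 120 mm deep (x) by 310 mm wide (y), fixed; origin: centre of its underside, z up. Floor 8 mm, rim (4 mm thick) 14 mm above the counter. Room for five bottles along y (60 mm apart, y = -120 to 120 mm; x = -10 mm leaves the fingers most room). A wire frame hinged along its far edge (x = +60 mm, 22 mm up, axis y) lies folded over the tray and bars it until opened
- rack_frame (a joint): angle (rad) of the rack's wire frame: 0 folded flat over the tray, 1.9 open, standing up behind the tray and leaning back. Over-centre spring: below about 0.95 it is pulled shut, above about 1.15 it snaps open by itself and stays; lifting needs about 3 N at the grip
- rack_grip (a point): centre of the frame's grip: black round bar 16 mm thick, 32 mm long along the rack's y, mid free edge; in the frame 140 mm from the hinge line and 10 mm above its plane. Folded: 32 mm above the counter, 20 mm in front of the tray (rack's -x, robot side). Nothing is beside its ends: pinch it end to end from above; it turns between the pads as the frame swings
- sign: Grey base plate 130 x 110 x 10 mm of the folding closed-notice, fixed to the counter beside the bottles, left or right (a fixed dark coin box, 110 x 110 x 130 mm tall, stands on the other side). Origin: centre of its underside; the panel's hinge runs along its y at x = -55 mm, 16 mm up
- sign_panel (a joint): angle (rad) of the notice's white panel (125 mm long from the hinge, 100 wide, 6 thick, marked with a ring and bar): 0 standing, leaning back past the hinge to the base's -x side, 1.9 folded flat on its base (towards its +x). Over-centre spring: below about 0.85 it springs back up, above about 1.1 it snaps flat and stays. Pushing it over takes about 5 N at 60 mm from the hinge
- sign_edge (a point): middle of the free edge of the notice's panel, 125 mm from the hinge
- bottle1: Squat round white stain-remover bottle, 48 mm across, 52 mm tall, about 0.2 kg, standing on the counter; thin neck and grey cap (28 mm across, 24 mm tall) on top. Cap top 86 mm above the bottle's underside when shut, 98 mm when pulled up. Origin: centre of its underside, z up. There may be fewer than five bottles
- cap1 (a joint): how far (m) the cap of bottle1 is pushed down along the bottle's axis: about 0 pulled up, as at the start (a gap of up to 12 mm shows the neck), 0.012 fully shut. The cap fits tightly and stays where it is left; pressing it takes about 6 N
- bottle2: Squat round white stain-remover bottle, 48 mm across, 52 mm tall, about 0.2 kg, standing on the counter; thin neck and grey cap (28 mm across, 24 mm tall) on top. Cap top 86 mm above the bottle's underside when shut, 98 mm when pulled up. Origin: centre of its underside, z up. There may be fewer than five bottles
- cap2 (a joint): how far (m) the cap of bottle2 is pushed down along the bottle's axis: about 0 pulled up, as at the start (a gap of up to 12 mm shows the neck), 0.012 fully shut. The cap fits tightly and stays where it is left; pressing it takes about 6 N
- bottle3: Squat round white stain-remover bottle, 48 mm across, 52 mm tall, about 0.2 kg, standing on the counter; thin neck and grey cap (28 mm across, 24 mm tall) on top. Cap top 86 mm above the bottle's underside when shut, 98 mm when pulled up. Origin: centre of its underside, z up. There may be fewer than five bottles
- cap3 (a joint): how far (m) the cap of bottle3 is pushed down along the bottle's axis: about 0 pulled up, as at the start (a gap of up to 12 mm shows the neck), 0.012 fully shut. The cap fits tightly and stays where it is left; pressing it takes about 6 N
- bottle4: Squat round white stain-remover bottle, 48 mm across, 52 mm tall, about 0.2 kg, standing on the counter; thin neck and grey cap (28 mm across, 24 mm tall) on top. Cap top 86 mm above the bottle's underside when shut, 98 mm when pulled up. Origin: centre of its underside, z up. There may be fewer than five bottles
- cap4 (a joint): how far (m) the cap of bottle4 is pushed down along the bottle's axis: about 0 pulled up, as at the start (a gap of up to 12 mm shows the neck), 0.012 fully shut. The cap fits tightly and stays where it is left; pressing it takes about 6 N
- bottle5: Squat round white stain-remover bottle, 48 mm across, 52 mm tall, about 0.2 kg, standing on the counter; thin neck and grey cap (28 mm across, 24 mm tall) on top. Cap top 86 mm above the bottle's underside when shut, 98 mm when pulled up. Origin: centre of its underside, z up. There may be fewer than five bottles
- cap5 (a joint): how far (m) the cap of bottle5 is pushed down along the bottle's axis: about 0 pulled up, as at the start (a gap of up to 12 mm shows the neck), 0.012 fully shut. The cap fits tightly and stays where it is left; pressing it takes about 6 N
- cup: plain open measuring cup, 56 mm across, 45 mm tall, lower than the bottles; leave it alone. Origin: centre of its underside
- mug: white mug, 76 mm across, 90 mm tall; leave alone. Origin: centre of its underside
- brush: brush lying on the counter; leave alone. Origin: middle of its underside
- jar: glass jar, 70 mm across, 90 mm tall; leave alone
Mind the look-alikes: they are no part of the job. Leave any black or blue look-alike of the bottle1 alone.

How it is judged (in metres and radians):
On the way, in this order (a step that is already met when the one before it is completed fails the run):
1. the rack's frame is snapped open (beyond 1.75 rad) while the notice still stands (value of joint rack_frame above 1.75 rad and value of joint sign_panel below 0.2 rad), for 0.2 s.
2. every bottle stands in the tray of the open rack with its cap shut, let go, while the notice still stands (all of step 1 and x of bottle1 in the frame of rack between -0.056 and 0.056 m and y of bottle1 in the frame of rack between -0.151 and 0.151 m and z of bottle1 in the frame of rack between 0.004 and 0.012 m and angle between each of bottle1, bottle2, bottle3, bottle4, bottle5's own z axis and vertical below 0.12 rad and value of joint each of cap1, cap2, cap3, cap4, cap5 above 0.01 m and x of bottle2 in the frame of rack between -0.056 and 0.056 m and y of bottle2 in the frame of rack between -0.151 and 0.151 m and z of bottle2 in the frame of rack between 0.004 and 0.012 m and x of bottle3 in the frame of rack between -0.056 and 0.056 m and y of bottle3 in the frame of rack between -0.151 and 0.151 m and z of bottle3 in the frame of rack between 0.004 and 0.012 m and x of bottle4 in the frame of rack between -0.056 and 0.056 m and y of bottle4 in the frame of rack between -0.151 and 0.151 m and z of bottle4 in the frame of rack between 0.004 and 0.012 m and x of bottle5 in the frame of rack between -0.056 and 0.056 m and y of bottle5 in the frame of rack between -0.151 and 0.151 m and z of bottle5 in the frame of rack between 0.004 and 0.012 m and contact force between the fingers and bottle1 below 0.3 N and contact force between the fingers and bottle2 below 0.3 N and contact force between the fingers and bottle3 below 0.3 N and contact force between the fingers and bottle4 below 0.3 N and contact force between the fingers and bottle5 below 0.3 N), for 0.2 s.
3. the notice is folded flat (beyond 1.8 rad) (value of joint sign_panel above 1.8 rad), for 0.2 s.
At the end, for the whole second after the job is handed in: Rack frame above 1.75 rad; every bottle present standing on the tray floor (origin within 56 mm along the rack's x, 151 mm along y of its middle, 4 to 12 mm up, tilt below 0.12 rad), cap within 2 mm of shut; notice above 1.8 rad (value of joint rack_frame above 1.75 rad and value of joint sign_panel above 1.8 rad and x of bottle1 in the frame of rack between -0.056 and 0.056 m and y of bottle1 in the frame of rack between -0.151 and 0.151 m and z of bottle1 in the frame of rack between 0.004 and 0.012 m and angle between each of bottle1, bottle2, bottle3, bottle4, bottle5's own z axis and vertical below 0.12 rad and value of joint each of cap1, cap2, cap3, cap4, cap5 above 0.01 m and x of bottle2 in the frame of rack between -0.056 and 0.056 m and y of bottle2 in the frame of rack between -0.151 and 0.151 m and z of bottle2 in the frame of rack between 0.004 and 0.012 m and x of bottle3 in the frame of rack between -0.056 and 0.056 m and y of bottle3 in the frame of rack between -0.151 and 0.151 m and z of bottle3 in the frame of rack between 0.004 and 0.012 m and x of bottle4 in the frame of rack between -0.056 and 0.056 m and y of bottle4 in the frame of rack between -0.151 and 0.151 m and z of bottle4 in the frame of rack between 0.004 and 0.012 m and x of bottle5 in the frame of rack between -0.056 and 0.056 m and y of bottle5 in the frame of rack between -0.151 and 0.151 m and z of bottle5 in the frame of rack between 0.004 and 0.012 m); the robot touches nothing.
It fails at once if the measuring cup, mug, brush or jar is shifted by more than 50 mm (distance of any of cup, mug, brush, jar from where it was at the start of the episode above 0.05 m).
Of bottle1, bottle2, bottle3, bottle4, bottle5 only 3 to 5 are there at a start; the rules pass over those that are not, and their reading is None.
At some moment in a run one of bottle1, bottle2, bottle3, bottle4, bottle5 may be knocked a few centimetres aside while the robot is not near it.
Once in a run the grip may slacken for a moment while it holds something.
It also fails if it takes over 210 s, if anything falls off the work surface, if the arm or the gripper's body presses on something with over 40 N, if the wrist force passes 120 N, or if a joint passes its speed limit or range.

## Robot

A 7-joint arm with a two-finger parallel gripper is mounted at the origin on the work surface. World frame = base frame: x ahead of the robot, y to its left, z up, the work surface at z = 0. Lengths are in mm, angles in rad, forces in N, time in s.
With the tool pointing down it reaches from about 400 to 900 mm from the base axis. Payload 5.6 kg.
Tool frame: the origin (TCP) lies midway between the tips of the shut fingers; the grasp point (between the pads) lies 19 mm behind it; z points along the fingers, y is the line along which they close (so a half turn about z gives the same grasp; the last joint's range is limited). The gripper opens to 92 mm and grips with 3 to 60 N. Pads are 20 mm wide; open, the fingers measure 128 mm over their backs; the gripper's body (75 mm by 189 mm) begins 69 mm behind the grasp point.
Start: joints at [-0.043, 0.468, -0.012, 1.603, 0.006, 1.071, -0.056], TCP at [650.007, -0.044, 214.592] pointing down, gripper open.
Joint ranges: [-2.53, 2.53], [-0.31, 2.02], [-1.57, 1.55], [0.28, 2.44], [-1.29, 4.43], [0.15, 1.84], [-2.92, 2.92]. Speed limits (rad/s): [2.57, 2.57, 3.14, 3.14, 3.14, 3.14, 3.14].

## Interface

Orientations are given as a rotation vector (axis times angle).
In Python, from cell import robot, grip, kin, viewer gives the robot as it stands. Calls block until the motion is done:
- robot.movep(position, orientation): joint-space move of the TCP to a pose.
- robot.servo_line(position, feed=150, rotation=None): straight line of the TCP; rotation=None keeps the orientation; feed is the mean speed in mm/s.
- robot.goto_joints(angles): joint-space move.
- grip(opening, newtons=None): opening from 0.0 (shut) to 1.0 (fully open); newtons is the grip in N (None keeps the last); returns when the fingers have stopped.
- robot.hold(seconds).
- kin.ik(position, orientation): joint angles nearest the present ones, or None.
- robot.observe(): the state.
- viewer.read_camera(name): name is "scene" or "side" or "wrist"; returns the picture (420x560x3 uint8, red, green, blue); there is no depth.
- viewer.camera_info(name): a dict with "camera_matrix" (3x3 intrinsics, pixels), "R" (3x3) and "t" (3): a world point X has camera coordinates R X + t. Camera axes: x right, y down, z forward; pixel columns grow to the right and rows downward; lengths in mm; the calibration is good to about 2 mm. A picture is of the moment at which its call begins: read the wrist's pose just before it. camera_info takes no time and is no camera call; for the wrist camera it gives the pose at the moment of the call.
A pose or a line that the arm cannot do raises robot.IKError and nothing moves.
- robot.job_done(): hands the job in; it is judged then, once.
Trained networks look in the newest picture that a camera, given by its name, has taken for a name from the list of things; names that differ only in an ending like _2 or _b are one class to them, and where a whole thing is asked for, a point or a joint stands for the part that bears it (a point fixed in the world has none). Each returns a list of dicts, best first, with "confidence" (0 to 1); they miss things now and then, are a little off and sometimes report something else, mostly with a low value. They report only what shows in the picture. A call takes as long as a camera call. They do not tell look-alikes from the thing itself.
- viewer.silhouettes(name, camera): "mask" (420x560 bool, what is visible of it).
- viewer.pinpoint(name, camera): "at" ([x, y, z] in mm, in the coordinates of the camera as it stood for that picture, good to about 4 mm: a listed point, or the origin of a listed thing).
The state is a dict: "t": time; "joints": joint angles; "joint_velocities": joint speeds; "joint_torque": joint torques, N m; "tcp_pos": TCP position; "tcp_rot": TCP orientation; "contact_force": force on the tool from outside, world axes, zero at the start; "wrist_torque": the same for the moment, N m; "grip_width": opening from 0.0 (shut) to 1.0 (fully open); "grip_force": force on a finger pad.
Only numpy, scipy, OpenCV 4.12 (cv2) and the standard library are available. Lean on these libraries where they do the work, as an engineer would, in place of code of your own. Each camera call takes 0.05 s, during which the arm holds its last target. There are 200 camera calls.

## Working session

There is one attempt and no reset: what is moved stays moved. The work goes in short steps, each a Python script; the robot and the scene stay as the last script left them, time stands still between calls to the robot, and variables do not carry over. Pictures are saved under pics/ and viewed, at most 14 in all, crops included, and the job is handed in when it is done.

```bash
ls; mkdir -p pics; cat > h.py <<'E'
from cell import robot, grip, kin, viewer
import numpy as np, cv2
from scipy.spatial.transform import Rotation as Rn
def snap(c,f=None):
    im=viewer.read_camera(c)
    if f: cv2.imwrite('pics/'+f,im[:,:,::-1])
    return im
def find(n,c,info):
    R=np.array(info['R']);t=np.array(info['t'])
    return [(round(d['confidence'],2),(R.T@(np.array(d['at'])-t)).round(1)) for d in viewer.pinpoint(n,c)]
def down(yaw=0): # tool z down; yaw=0 : tool y axis along world -y
    return (Rn.from_euler('z',yaw)*Rn.from_rotvec([np.pi,0,0])).as_rotvec()
E
python3 - <<'E'
from h import *
o=robot.observe(); print({k:np.round(o[k],3) for k in('t','tcp_pos','tcp_rot','contact_force','grip_width')})
for c in('scene','side','wrist'):
    i=viewer.camera_info(c); snap(c,f'{c}0.png')
    print(c,'cam at',(-np.array(i['R']).T@i['t']).round())
    for n in('rack','rack_grip','sign','sign_edge','bottle1','cup','mug','brush','jar'):
        print(n,[(a,p.tolist()) for a,p in find(n,c,i)])
E
python3 -c "
import cv2,numpy as np
a=[cv2.imread(f'pics/{c}0.png') for c in('scene','side')]
"
```

```text
pics
{'t': np.float64(0.0), 'tcp_pos': array([ 6.49407e+02, -7.30000e-02,  2.13615e+02]), 'tcp_rot': array([-2.221e+00, -2.221e+00,  2.000e-03]), 'contact_force': array([0.533, 0.144, 0.45 ]), 'grip_width': np.float64(0.998)}
scene cam at [1169. -494.  718.]
rack [(0.68, [626.5, 43.4, 0.7]), (0.43, [646.6, -276.8, -1.5])]
rack_grip [(0.83, [554.2, 35.9, 31.4]), (0.66, [428.6, -6.6, -1.7])]
sign [(0.96, [494.5, 326.3, 0.5])]
sign_edge [(0.76, [394.8, 346.6, 135.3])]
bottle1 [(0.8, [342.2, 72.7, 1.3]), (0.79, [353.2, -117.5, 2.2]), (0.67, [430.8, -8.5, -0.2]), (0.61, [424.4, -191.8, 2.5]), (0.56, [457.5, 192.7, -0.5])]
cup [(0.8, [628.6, 269.3, 1.4]), (0.34, [722.5, 328.0, -1.2])]
mug [(0.55, [724.6, -339.4, -2.7])]
brush [(0.98, [724.9, 328.4, -2.8])]
jar [(0.95, [644.3, -274.5, 1.2])]
side cam at [ -11. -851.  846.]
rack [(0.75, [630.7, 44.9, -0.7])]
rack_grip [(0.82, [552.8, 41.1, 29.3])]
sign [(0.64, [492.4, 330.9, 1.3])]
sign_edge [(0.52, [398.0, 350.1, 132.7])]
bottle1 [(0.97, [346.2, 72.3, -1.8]), (0.73, [460.3, 188.8, 3.0]), (0.73, [353.6, -123.3, -2.9]), (0.67, [421.7, -191.0, 0.6]), (0.66, [456.6, 93.7, -3.0]), (0.55, [424.8, -8.9, -3.5])]
cup [(0.55, [634.1, 272.6, 3.6])]
mug [(0.73, [727.9, -334.8, 1.7])]
brush [(0.86, [725.3, 328.9, -4.5]), (0.72, [424.9, -190.9, 1.7]), (0.19, [454.3, 93.9, -0.0])]
jar [(0.64, [639.7, -274.5, -1.9])]
wrist cam at [649.  66. 385.]
rack [(0.78, [624.2, 44.4, -1.5]), (0.56, [423.3, -3.1, -4.2])]
rack_grip [(0.75, [550.5, 37.5, 33.3])]
sign []
sign_edge []
bottle1 [(0.89, [449.2, 90.0, 1.0]), (0.74, [425.0, -3.1, -2.7]), (0.67, [348.4, -118.2, -0.2])]
cup []
mug []
brush []
jar [(0.56, [640.9, -272.9, -1.3])]
```

View pics/scene0.png

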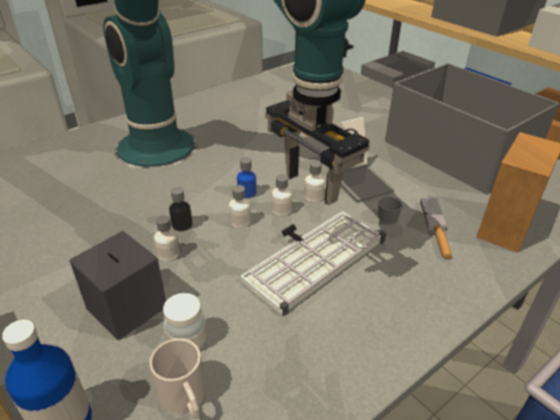

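View pics/side0.png

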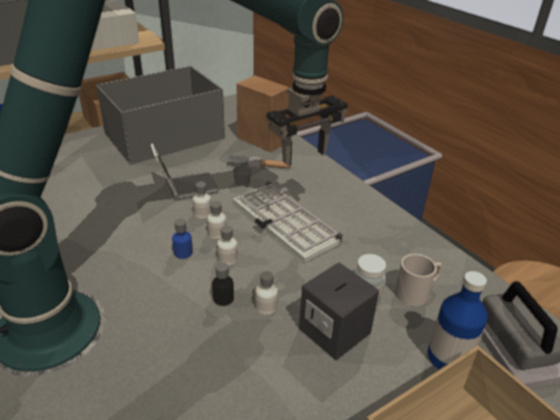

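Four white bottles stand near (457,191), (455,92), (427,-7) and (423,-191). The blue and black bottles at (344,72) and (352,-120) are look-alikes. The sign is on the left and the coin box on the right. Next I'll get the rack yaw and coin box from pixels.

```bash
cat >> h.py <<'E'
def bp(u,v,z,info):
    K=np.array(info['camera_matrix']);R=np.array(info['R']);t=np.array(info['t'])
    c=-R.T@t; d=R.T@np.linalg.inv(K)@[u,v,1]; return (c+d*(z-c[2])/d[2])
E
python3 - <<'E'
from h import *
i=viewer.camera_info('scene')
for c in('scene','side'):
    snap(c); i=viewer.camera_info(c)
    for n,z in(('rack',12),('sign',10)):
        for s in viewer.silhouettes(n,c)[:2]:
            m=s['mask'].astype(np.uint8); v,u=np.nonzero(m)
            p=np.array([bp(a,b,z,i)[:2] for a,b in zip(u,v)],np.float32)
            print(c,n,round(s['confidence'],2),len(u),np.round(cv2.minAreaRect(p),1) if 0 else cv2.minAreaRect(p))
i=viewer.camera_info('scene')
print('rack corners',[bp(*q,14,i)[:2].round().tolist() for q in((243,280),(284,308),(384,238),(345,213))])
print('box top scene',[bp(*q,130,i)[:2].round().tolist() for q in((120,237),(160,266),(112,298),(75,270))])
i=viewer.camera_info('side')
print('box top side',[bp(*q,130,i)[:2].round().tolist() for q in((338,268),(377,284),(342,317),(303,298))])
E
```

```text
scene rack 0.92 6572 ((610.5028076171875, 43.389320373535156), (177.17369079589844, 327.7851867675781), 4.822208404541016)
scene sign 0.82 1507 ((394.7309265136719, 402.4738464355469), (120.6944351196289, 422.85406494140625), 54.67205047607422)
side rack 0.59 3883 ((626.609130859375, 43.305938720703125), (148.01950073242188, 333.2645263671875), 4.562547206878662)
side rack 0.56 491 ((471.3201599121094, 134.2112579345703), (158.84500122070312, 47.975399017333984), 61.14263916015625)
side sign 0.83 1040 ((507.0943603515625, 420.42987060546875), (336.7623291015625, 131.66087341308594), 79.65229034423828)
side sign 0.43 144 ((494.26995849609375, 183.08340454101562), (57.551666259765625, 32.94815444946289), 62.57393264770508)
rack corners [[595.0, -119.0], [701.0, -101.0], [683.0, 197.0], [566.0, 193.0]]
box top scene [[462.0, -294.0], [575.0, -272.0], [593.0, -366.0], [495.0, -389.0]]
box top side [[537.0, -281.0], [574.0, -358.0], [460.0, -388.0], [427.0, -311.0]]
```

Rack yaw is about 0.08 rad with its origin near (627,44). The coin box is clear of the bottles, with its edge at y≈-280. Now I'll look closer at the grip and then open the frame.

```bash
python3 - <<'E'
from h import *
yaw=0.08
for y in(yaw,yaw+np.pi):
    q=kin.ik([550,38,200],down(y)); print(y,None if q is None else np.round(q,2))
y=min((yaw,yaw+np.pi),key=lambda a:abs(kin.ik([550,38,200],down(a))[6]))
robot.movep([550,38,200],down(y)); print('used',y)
i=viewer.camera_info('wrist'); snap('wrist','w1.png'); print((-np.array(i['R']).T@i['t']).round())
for n in('rack','rack_grip','bottle1'): print(n,find(n,'wrist',i))
for d in((0,60,0),(0,-60,0)):
    robot.servo_line(np.array([550,38,200])+d); i=viewer.camera_info('wrist'); snap('wrist')
    for n in('rack','rack_grip'): print(n,find(n,'wrist',i))
E
```

```text
0.08 [-0.35  0.32  0.27  1.88 -0.1   0.96 -1.53]
3.221592653589793 [ 0.18  0.35 -0.37  1.84  0.15  0.98  1.39]
used 3.221592653589793
[484.  33. 370.]
rack [(0.62, array([624.4,  41.9,   0.8]))]
rack_grip [(0.65, array([551.6,  38.4,  32. ]))]
bottle1 [(0.86, array([451. ,  92.7,   3.3])), (0.83, array([455.7, 193.4,  -1.2])), (0.66, array([ 425.3, -191.1,   -2.2])), (0.65, array([424.8,  -5.6,  -3.6])), (0.61, array([623.7,  43.3,   3.9]))]
rack [(0.85, array([624.6,  42. ,   1.3]))]
rack_grip []
rack [(0.66, array([623.1,  45.4,  -3.5])), (0.18, array([ 4.261e+02, -1.500e+00, -2.000e-01]))]
rack_grip [(0.75, array([551. ,  35.4,  30.3]))]
```

View pics/w1.png

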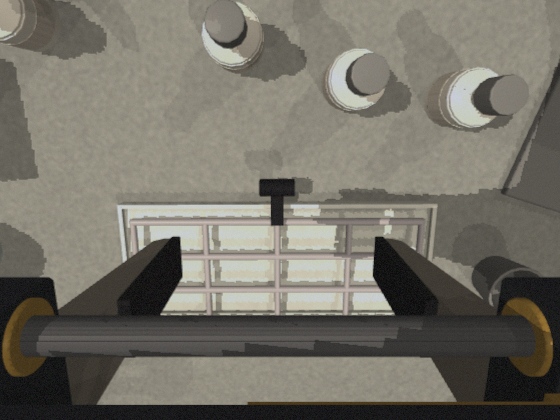

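In w1 the rack's front rim is level, running from (118,205) to (437,205), so yaw 0.08 fits. The grip's T-bar is at (277,187). I'll backproject these points, then grasp and lift.

```bash
cat > open.py <<'E'
from h import *
Y=0.08+np.pi
robot.servo_line([550,38,200]); i=viewer.camera_info('wrist')
g=bp(277,187,36,i); a=bp(118,205,14,i); b=bp(437,205,14,i)
yaw=np.arctan2(*(-(b-a)[:2]*[1,-1])) ; print('grip',g.round(1),'rim',a.round(1),b.round(1),np.linalg.norm(b-a),'yaw',yaw)
g=(np.array([551.3,37])+g[:2])/2
yaw=0.08; ex=np.array([np.cos(yaw),np.sin(yaw)])
mid=(a+b)[:2]/2; print('rack from rim',mid+60*ex,'from grip',g+80*ex)
dz=10
robot.servo_line([*g,90]); robot.servo_line([*g,32-dz],feed=80)
grip(0.0,25); o=robot.observe(); print('width',o['grip_width']*92,o['grip_force'])
h=g+140*ex
for k,th in enumerate(np.arange(0.1,1.36,0.1)):
    c,s=np.cos(th),np.sin(th)
    p=h+ex*(-140*c+10*s); z=22+140*s+10*c-dz
    robot.servo_line([*p,z],feed=80)
    if k%2: o=robot.observe(); print(round(th,2),np.round(o['contact_force'],1),round(o['grip_width']*92,1),(o['tcp_pos']-[*p,z]).round(1))
grip(1.0); robot.hold(0.5)
robot.servo_line([*(p-40*ex),z+60])
E
python3 open.py && python3 - <<'E'
from h import *
snap('side','s2.png'); i=viewer.camera_info('side'); print(find('rack_grip','side',i),robot.observe()['t'])
E
```

```text
grip [546.8  37.2  36. ] rim [ 580.8 -114.4   14. ] [556.3 193.1  14. ] 308.4822837528282 yaw 0.07947552572198241
rack from rim [628.34311055  44.16114721] from grip [628.77615817  43.4958914 ]
width 31.619124847247296 25.00004768371582
0.2 [-0.   2.6 -2.9] 31.8 [-0.1  0.3  0.2]
0.4 [-1.3  3.5 -3.1] 31.8 [-0.3  0.3  0. ]
0.6 [-2.5  4.4 -2.2] 31.9 [0.  0.3 0.4]
0.8 [-2.5  4.1  0.8] 31.6 [0.2 0.4 0.3]
1.0 [-2.8  4.2  1.7] 31.8 [0.  0.4 0.1]
1.2 [-2.   5.2  1. ] 31.6 [0.3 0.5 0.3]
[(0.62, array([740.4,  56.5, 147.1]))] 14.9083
```

View pics/s2.png

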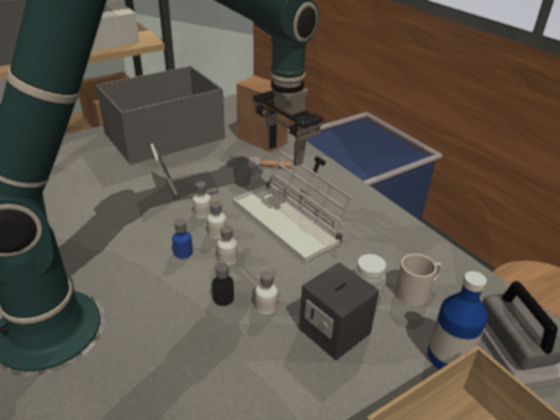

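The frame is open: the grip is at (740,56,147), as expected for 1.9 rad. Next is the first bottle at (427,-7), with a fresh close look.

```bash
cat > bot.py <<'E'
from h import *
O=np.array([628.4,43.8]); yaw=.08; ex=np.array([np.cos(yaw),np.sin(yaw)]); ey=np.array([-ex[1],ex[0]])
D=down(yaw+np.pi/2)
def locate(b):
    pts=[]
    for dy in(-60,-35):
        robot.movep([b[0],b[1]+dy,200],D); i=viewer.camera_info('wrist'); snap('wrist',f'l{int(b[1])}_{dy}.png')
        pts+=[p for c,p in find('bottle1','wrist',i) if np.linalg.norm(p[:2]-b)<60]
    print('seen',[p.tolist() for p in pts])
    pts=np.array(pts); d=np.linalg.norm(pts[:,:2]-b,axis=1); n=pts[np.argmin(d)]
    return pts[np.linalg.norm(pts-n,axis=1)<15].mean(0)
def press(p):
    robot.movep([p[0],p[1],150],D); grip(0.0,20); robot.servo_line([*p[:2],104],feed=100); robot.hold(.2)
    f0=robot.observe()['contact_force'][2]; z=102
    while z>=84:
        robot.servo_line([*p[:2],z],feed=25); o=robot.observe(); f=o['contact_force'][2]-f0
        if z<94 and abs(f)>14 and o['tcp_pos'][2]<88.5: break
        z-=2
    print('press',z,o['tcp_pos'].round(1),round(f,1))
    robot.servo_line([*p[:2],140],feed=120)
def pick(p):
    grip(1.0); robot.servo_line([*p[:2],110]); robot.servo_line([*p[:2],14],feed=80)
    grip(0.0,30); robot.hold(.1); w=robot.observe()['grip_width']*92
    robot.servo_line([*p[:2],56],feed=80); print('held',w,robot.observe()['grip_width']*92)
def place(sy,sx=-16):
    q=O+sx*ex+sy*ey
    robot.servo_line([*q,58],feed=130); o=robot.observe(); w=o['grip_width']*92; print('over',w,o['tcp_pos'].round(1))
    if w<44: print('LOST'); return
    robot.servo_line([*q,30],feed=80); robot.hold(.2); f0=robot.observe()['contact_force'][2]
    for z in(28,26,24.5,23,22,21):
        robot.servo_line([*q,z],feed=20); f=robot.observe()['contact_force'][2]-f0
        if abs(f)>5: break
    print('down',z,round(f,1))
    grip(.75); robot.hold(.2); robot.servo_line([*q,130],feed=100); print('t',robot.observe()['t'])
E
python3 - <<'E'
from bot import *
p=locate(np.array([427,-7])); print(p); press(p)
i=viewer.camera_info('wrist'); im=snap('wrist','p1.png')
E
```

```text
seen [[424.3, -3.0, -2.5]]
[424.3  -3.   -2.5]
press 84 [425.   -2.9  86.1] 29.6
```

View pics/p1.png

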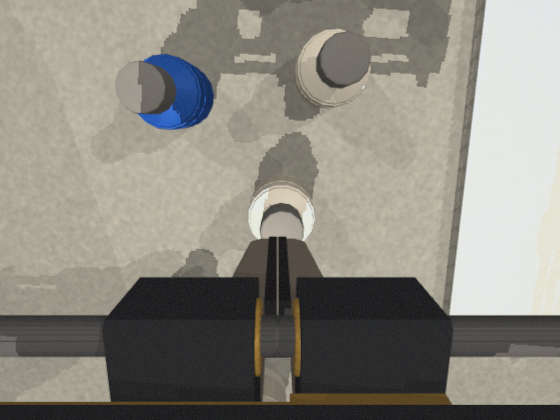

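The cap bottomed out at 86.1 mm and the bottle still stands, with the fingertips centred over it at about (282,230). Now pick and place it.

```bash
python3 - <<'E'
from bot import *
p=np.array([425.,-3,0]); pick(p); place(-40)
robot.servo_line([520,0,200]); i=viewer.camera_info('wrist'); snap('scene','s3.png'); i=viewer.camera_info('scene'); print(find('bottle1','scene',i))
E
```

```text
held 47.408336471074946 47.765311502844526
over 47.295195199630925 [615.    2.6  57.9]
down 21 9.8
t 32.5167
[(0.88, array([453. ,  93.3,  -1.4])), (0.79, array([616.3,  -0.8,   5.8])), (0.77, array([456.2, 193.9,   0.8])), (0.73, array([ 419.4, -192.1,    4.4])), (0.66, array([ 355.3, -115.8,    4.4])), (0.66, array([ 3.421e+02,  6.990e+01, -2.000e-01]))]
```

View pics/s3.png

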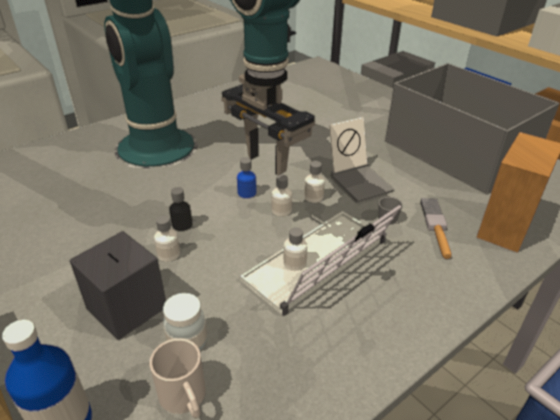

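The first bottle stands upright in the tray at (295,250), and the other three have not moved. Same routine for the remaining ones.

```bash
cat > one.py <<'E'
from bot import *; import sys
b=np.array([float(sys.argv[1]),float(sys.argv[2])]); s=float(sys.argv[3])
p=locate(b); print(p.round(1))
if abs(p[2])>10 or np.linalg.norm(p[:2]-b)>45: sys.exit('odd')
press(p); pick(p)
if robot.observe()['grip_width']*92<44: sys.exit('no grip')
place(s); robot.servo_line([520,robot.observe()['tcp_pos'][1],200])
E
python3 one.py 455 92 40 && python3 one.py 457 192 120 ; python3 - <<'E'
from h import *
for c in('scene','side'):
    snap(c,c+'4.png'); i=viewer.camera_info(c); print(find('bottle1',c,i))
E
```

```text
seen [[448.7, 88.5, -0.0], [449.1, 92.4, 2.5]]
[448.9  90.4   1.2]
press 84 [449.5  90.6  86.2] 26.2
held 47.544070539295845 47.71038800908228
over 47.592715568176175 [608.5  82.5  57.9]
down 21 8.1
t 49.8417
seen [[456.8, 190.0, -0.1], [454.3, 190.9, -1.0]]
[455.6 190.4  -0.6]
press 84 [456.1 190.7  86.3] 26.5
held 47.49721625545365 47.66532231911548
over 47.62771329665401 [602.  162.5  57.9]
down 21 7.9
t 66.975
[(0.93, array([ 351.2, -119.8,    0.4])), (0.91, array([601.6, 166.4,   8.9])), (0.91, array([599.9,  62. ,   7.3])), (0.83, array([616.7,  -2.1,   6.4])), (0.77, array([340.7,  73.7,   0.8])), (0.69, array([ 422.7, -192.2,    2. ])), (0.67, array([6.293e+02, 4.280e+01, 3.000e-01]))]
[(0.79, array([348.2,  69.2,  -3.5])), (0.74, array([ 352.4, -119. ,   -2.1])), (0.65, array([609.3, 161.6,  10.2])), (0.62, array([ 424.1, -187.3,    0.9])), (0.6, array([604.3,  64.4,   7.2])), (0.55, array([615.7,  -1.9,   6.9]))]
```

View pics/side4.png

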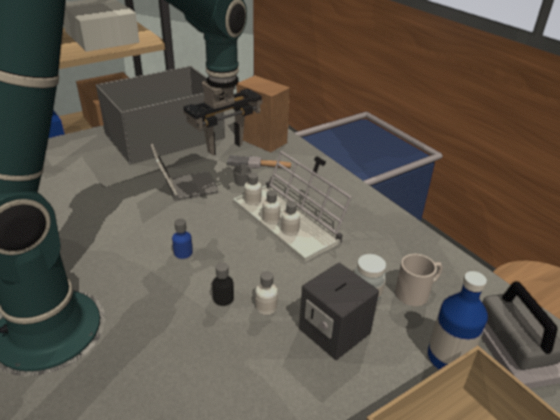

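Three bottles stand upright in the tray at (252,190), (271,207) and (290,219). The middle one was nudged to y≈63 but is still inside. Now the last bottle.

```bash
python3 one.py 423 -190 -115; python3 - <<'E'
from h import *
for c in('scene','side'):
    snap(c,c+'5.png'); i=viewer.camera_info(c); print([(a,p.tolist()) for a,p in find('bottle1',c,i)]); print(find('sign',c,i),find('sign_edge',c,i))
a=[cv2.imread('pics/scene5.png')[170:330,220:440],cv2.imread('pics/side5.png')[130:290,160:380]]
cv2.imwrite('pics/c5.png',cv2.resize(np.vstack(a),None,fx=1.8,fy=1.8,interpolation=2))
E
```

```text
seen [[426.9, -189.6, -1.3], [423.4, -189.6, -2.7]]
[ 425.2 -189.6   -2. ]
press 84 [ 426.1 -189.9   86.3] 25.6
held 47.47937654701729 47.61502703710715
over 47.859972523390574 [621.2 -72.8  58. ]
down 21 8.5
t 86.0333
[(0.95, [602.9, 64.3, 9.3]), (0.84, [621.2, -76.1, 9.8]), (0.78, [596.5, 165.5, 9.5]), (0.75, [616.0, -2.7, 7.1]), (0.56, [341.0, 72.5, -0.5])]
[(0.6, array([496.3, 327.7,  -0.6]))] [(0.68, array([396.3, 347.8, 134.7]))]
[(0.95, [623.3, -69.2, 4.7]), (0.77, [349.3, -116.7, -2.7]), (0.75, [605.6, 161.6, 7.1]), (0.72, [614.3, -5.1, 3.7]), (0.67, [340.2, 70.0, -3.7]), (0.55, [601.4, 64.3, 6.7]), (0.42, [744.6, 54.6, 148.6])]
[(0.9, array([491.4, 328. ,   3.5]))] [(0.73, array([397.8, 350.2, 131.6]))]
```

View pics/c5.png

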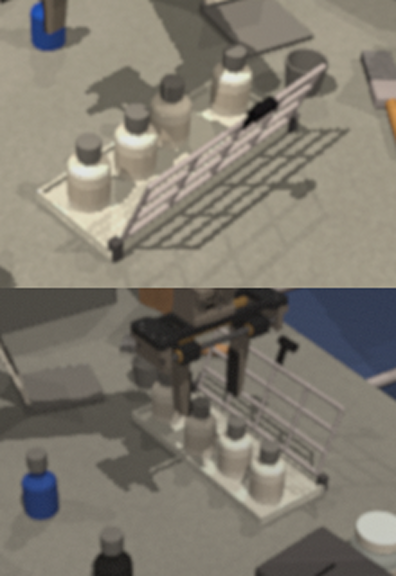

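All four bottles stand in the tray and the notice is still up. The sign hinge is near (440,339) with yaw -0.21. Now I'll fold the notice with shut fingers from behind.

```bash
cat > fold.py <<'E'
from h import *
S=np.array([494,328.2]); y=-.208; ex=np.array([np.cos(y),np.sin(y)]); H=S-55*ex
robot.servo_line([520,-60,250]); grip(0.0,20)
st=H-ex*85
c=[a for a in(y,y+np.pi) if kin.ik([*st,240],down(a)) is not None]
a=min(c,key=lambda a:abs(kin.ik([*st,240],down(a))[6]))
robot.movep([*(H-ex*60),250],down(a)); robot.servo_line([*st,220]); robot.servo_line([*st,90],feed=100)
f0=robot.observe()['contact_force']; r=75
for k,ph in enumerate(np.arange(1.9,.39,-.1)):
    p=H+ex*(r*np.cos(ph)-10); robot.servo_line([*p,16+r*np.sin(ph)],feed=60)
    if k%2==0: print(round(ph,2),(robot.observe()['contact_force']-f0).round(1))
robot.hold(.3); robot.servo_line([*p,180]); robot.servo_line([*(p-100*ex*0+[0,-150]),250])
robot.hold(.5)
for c in('scene','side'):
    snap(c,c+'6.png'); i=viewer.camera_info(c); print(find('sign_edge',c,i),[(a,p.tolist()) for a,p in find('bottle1',c,i)])
print(robot.observe()['t'])
E
python3 fold.py
```

```text
1.9 [-1.8  1.  -0.1]
1.7 [-1.9 -0.4 -0.5]
1.5 [-2.  -1.  -0.2]
1.3 [-0.6 -0.5  0.9]
1.1 [ 0.3 -0.4 -0.2]
0.9 [-0.4  0.4 -0.4]
0.7 [ 0.4 -0.6  0.5]
0.5 [ 0.7 -1.  -0.9]
[(0.87, array([556.6, 309.5,  16.1])), (0.37, array([598.9, 167.4,   8.2]))] [(0.78, [602.9, 62.5, 11.7]), (0.76, [615.5, -0.1, 5.5]), (0.74, [342.9, 69.2, 1.3]), (0.69, [351.7, -118.5, 3.2]), (0.63, [598.1, 164.8, 7.5]), (0.61, [621.6, -73.3, 9.5])]
[(0.76, array([563.2, 313.3,  15.5])), (0.44, array([605.3, 162.8,   9.3]))] [(0.96, [606.8, 161.2, 10.8]), (0.91, [602.0, 64.3, 7.7]), (0.91, [353.1, -119.3, -2.9]), (0.77, [620.9, -69.8, 6.3]), (0.74, [613.3, -3.3, 4.8])]
100.9417
```

View pics/scene6.png

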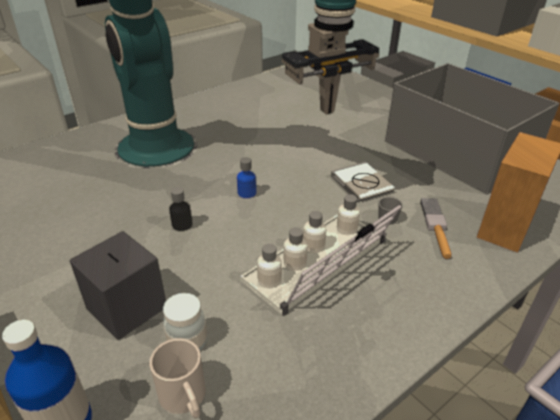

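The notice lies flat at (362,182) with its edge at z≈16. All four bottles stand in the open rack and the arm is clear, so I'm handing in.

```bash
python3 -c "
from h import *
print(robot.job_done())"
```

```text
the job is handed in; nothing more can be done
None
```

I opened the rack frame, pushed the caps of all four bottles present down and stood the bottles upright in the tray, then folded the notice flat. The last pictures show all of this in place, and I handed the job in after about 101 s; no verdict came back.

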